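# Put the bottle away head to tail

## Task

Put the bottle in the serving cradle away: lay it gently in the one free place on the wine cabinet's pulled-out shelf, the way round that place is cut for (neck in the narrow rest, body in the wide one), and let go of it. Then slide the shelf fully home without slamming it. The two bottles and the carton already on the shelf must stay as they lie, and the decanter, glass and candle on the table must not be knocked.

Things in the scene. Friction and masses are not known exactly. Their poses are not given: they have to be found in the camera images.
- bottle: The bottle to put away, dark glass, 54 mm across, 190 mm long, 0.3 to 0.5 kg, lying level in the cradle. Origin on its axis at mid-length, x axis towards the mouth: base at x = -95 mm, straight body to x = +10, shoulder, neck 28 mm across from x = +43 to the mouth at +95 mm. It balances at x = -22 mm; grip it there, across the body, from above.
- bottle_mouth (a point): centre of the mouth of the bottle to put away.
- cradle: Fixed oak serving cradle, 166 by 80 mm: base board 10 mm thick, two end boards 16 mm thick and 45 mm high at x = -67 (wide scallop) and +67 mm (narrow one), two 8 mm brass rods low along the sides (34 mm from the middle, tops at 28 mm). Origin: centre of its underside. The bottle's axis lies 52.5 mm above it, neck along the cradle's +x.
- cabinet: Low fixed oak wine cabinet, 270 mm deep (x), 424 wide (y), 130 high, open at its front (-x), with one pull-out shelf. Origin: on the table below the middle of the pulled-out shelf, 102 mm before the cabinet's open front; x points from front to back, the way the shelf slides home. The opening reaches 112 mm over the table: bottles and carton that lie properly pass under it.
- shelf (a joint): Slide of the pull-out shelf, m: 0 pulled out to its stop (as at the start), 0.205 fully home, front board against the cabinet. It slides with about 3 N of friction and stays where it is left.
- shelf_mid (a point): Middle of the shelf, 52.5 mm over the table (axis height of lying bottles). Open frame without floor: cross rails 16 mm thick, 67 mm before and behind, tops at 45 mm, each with 4 scallops 92 mm apart, wide (body) and narrow (neck) in turn, so bottles lie head to tail. 206 mm between front board and back stop (50 mm high). Side bars at 183 mm, 32 mm high. Fingers may dip between the rails.
- shelf_front (a point): Centre line of the outer face of the shelf's oak front board (418 mm wide, 18 thick, from 12 to 108 mm over the table), 85 mm over the table: push the shelf in here, high enough that the hand clears the cabinet's top at 130 mm. Brass knobs 24 mm across stand out 23 mm, at 60 mm height, 120 mm to the left and right.
- place_1 (a point): middle of place 1, at the axis height of a bottle lying there; the leftmost as seen from the robot, 138 mm left of the middle. Its x axis is the shelf's: from the front board towards the cabinet, the way it slides home; y to the left seen from the robot. Narrow neck scallop in the front rail, wide one in the back rail: a bottle lies here with its neck to the front board.
- place_2 (a point): middle of place 2, at the axis height of a bottle lying there; 46 mm left of the middle. Its x axis is the shelf's: from the front board towards the cabinet, the way it slides home; y to the left seen from the robot. Wide scallop in the front rail, narrow neck scallop in the back rail: a bottle lies here with its neck to the cabinet.
- place_3 (a point): middle of place 3, at the axis height of a bottle lying there; 46 mm right of the middle. Its x axis is the shelf's: from the front board towards the cabinet, the way it slides home; y to the left seen from the robot. Narrow neck scallop in the front rail, wide one in the back rail: a bottle lies here with its neck to the front board.
- place_4 (a point): middle of place 4, at the axis height of a bottle lying there; the rightmost, 138 mm right of the middle. Its x axis is the shelf's: from the front board towards the cabinet, the way it slides home; y to the left seen from the robot. Wide scallop in the front rail, narrow neck scallop in the back rail: a bottle lies here with its neck to the cabinet.
- bottle_b: A like bottle already on the shelf, neck to the front board, in place 1 or 3, which varies. Origin on its axis at mid-length, x axis towards the mouth.
- bottle_b_mouth (a point): centre of that bottle's mouth.
- bottle_c: A like bottle already on the shelf, neck to the cabinet, in place 2 or 4, which varies. Origin on its axis at mid-length, x axis towards the mouth.
- bottle_c_mouth (a point): centre of that bottle's mouth.
- carton: Closed cardboard gift carton, 190 mm long (x), 62 mm wide (y), 58 mm high, lying across the two rails, over either of the two places left by the bottles; the fourth place is free. Origin at the centre of its underside.
- decanter: Glass decanter with red wine and a round stopper, 110 mm across, 222 mm high, standing left of the cradle. Origin at the centre of its underside.
- tasting_glass: Stemmed glass, 66 mm across, 150 mm high, standing between cradle and cabinet. Origin at the centre of its underside.
- candlestick: Pillar candle 60 mm across on a brass plate 108 mm across, 114 mm high in all, standing right of the shelf. Origin at the centre of its underside.

How it is judged:
By the outcome, as a careful person would: the job done as asked, in the order asked, and still so for the second after the job is handed in, with the robot touching nothing.
It also fails if it takes over 67 s, if anything falls off the work surface, if the arm or the gripper's body presses on something with over 40 N, if the wrist force passes 120 N, or if a joint passes its speed limit or range.

## Robot

A 7-joint arm with a two-finger parallel gripper is mounted at the origin on the work surface. World frame = base frame: x ahead of the robot, y to its left, z up, the work surface at z = 0. Lengths are in mm, angles in rad, forces in N, time in s.
With the tool pointing down it reaches from about 425 to 1025 mm from the base axis. Payload 9.4 kg.
Tool frame: the origin (TCP) lies on the centre line of the jaws, within the pads' length; the fingertips stand 25 mm ahead of it and the grasp point (between the pads) lies 6 mm ahead of it; z points along the fingers, y is the line along which they close (so a half turn about z gives the same grasp; the last joint's range is limited). The gripper opens to 93 mm and grips with 3 to 60 N. Pads are 15 mm wide; open, the fingers measure 128 mm over their backs; the gripper's body (75 mm by 188 mm) begins 65 mm behind the grasp point.
Start: joints at [1.197, 0.599, -0.003, 1.599, 0.002, 0.943, -0.08], TCP at [212.026, -693.303, 243.618] pointing down, gripper open.
Joint ranges: [-2.57, 2.57], [-0.35, 1.97], [-1.29, 1.29], [0.11, 2.56], [-1.05, 4.19], [0.11, 1.86], [-2.63, 2.63]. Speed limits (rad/s): [2.22, 2.22, 3.01, 3.01, 3.14, 3.14, 3.14].

## Interface

Orientations are given as a rotation vector (axis times angle).
In Python, from rig import arm gives the robot as it stands.
- The arm moves only by the shell command python3 drive.py 'ROWS' [FORCE]. ROWS is a JSON list of rows, 1 to 10 of them, each of 7 numbers: the finger opening in mm, then dx, dy, dz in mm, then a rotation vector rx, ry, rz in rad; each row is the pose to reach, as a shift and turn from the pose commanded when the command began, along the tool's axes at that moment; what a row does not reach only later rows make up. A row lasts 1/10 s, in which the tool goes at most 50 mm and 0.15 rad, less where a joint would pass 70% of its speed; a pose out of reach is approached as far as the arm can. The fingers move at their own pace and stop on an object; FORCE is the grip in N (left out, the last holds). Time passes only in rows, so rows that do not move let the fingers close. It prints the time, the measured TCP pose, the force, the opening and the grip force at its end. Input that does not fit is refused with a message, and nothing moves.
- arm.state(): the state, without advancing time (a new reading comes with each control period).
- arm.get_image(name): name is "side" or "top"; returns the picture (384x512x3 uint8, red, green, blue); there is no depth.
- arm.camera_info(name): a dict with "fovy" (degrees; the focal length in pixels is half the picture's height over the tangent of half this angle, whatever the lens; pixels are square), "cx", "cy" (the principal point, pixels), "cam_to_world" (4x4, takes a point from camera to world coordinates). Camera axes: x right, y down, z forward; pixel columns grow to the right and rows downward; lengths in mm; the calibration is good to about 2 mm. A picture is of the moment at which its call begins. camera_info takes no time and is no camera call.
- arm.job_done(): hands the job in; it is judged then, once.
The state is a dict: "time_s": time; "joints": joint angles; "joint_velocities": joint speeds; "tau": joint torques, N m; "tcp_pos": TCP position; "tcp_rot": TCP orientation; "contact_force": force on the tool from outside, world axes, zero at the start; "torque": the same for the moment, N m; "gripper_width": finger opening in mm; "grasp_force": force on a finger pad.
Only numpy, scipy, OpenCV 4.12 (cv2) and the standard library are available. Lean on these libraries where they do the work, as an engineer would, in place of code of your own. Each camera call takes 0.05 s, during which the arm holds its last target. There are 200 camera calls.

## Working session

There is one attempt and no reset: what is moved stays moved. The work goes in short steps, Python scripts to look and compute and a shell command to move; the robot and the scene stay as the last step left them, time stands still between calls to the robot, and variables do not carry over. Pictures are saved under pics/ and viewed, at most 10 in all, crops included, and the job is handed in when it is done.

```bash
ls; mkdir -p pics; python3 - <<'E'
from rig import arm
import cv2
for n in("side","top"):
    cv2.imwrite(f"pics/{n}0.png",cv2.resize(arm.get_image(n)[:,:,::-1],(800,600),interpolation=cv2.INTER_CUBIC))
    i=arm.camera_info(n);print(n,i)
s=arm.state();print(s)
E
```

```text
drive.py
pics
rig.py
side {'fovy': 45.46327526771738, 'cx': 253.80599002493, 'cy': 187.15433469367062, 'cam_to_world': array([[-8.36007556e-01, -3.95589223e-01,  3.80263768e-01,
        -8.61264624e+01],
       [-5.48717112e-01,  6.03901255e-01, -5.78111412e-01,
         1.06952364e+03],
       [-9.47122237e-04, -6.91962745e-01, -7.21932588e-01,
         1.38682903e+03],
       [ 0.00000000e+00,  0.00000000e+00,  0.00000000e+00,
         1.00000000e+00]])}
top {'fovy': 43.73528119232223, 'cx': 246.0591627144062, 'cy': 196.13119569324968, 'cam_to_world': array([[ 1.32992223e-02, -9.97754062e-01,  6.56503026e-02,
         4.84087091e+02],
       [-9.99872383e-01, -1.26888046e-02,  9.70625754e-03,
         3.29716096e+01],
       [-8.85143402e-03, -6.57710102e-02, -9.97795483e-01,
         1.71305112e+03],
       [ 0.00000000e+00,  0.00000000e+00,  0.00000000e+00,
         1.00000000e+00]])}
{'time_s': 0.1, 'joints': array([ 1.19728685,  0.60001205, -0.00252857,  1.60001818,  0.001815  ,
        0.94289519, -0.07980941]), 'joint_velocities': array([ 0.0005061 , -0.00115717,  0.00139365, -0.00263994, -0.00135761,
        0.00058772, -0.00074782]), 'tau': array([ 5.49539531e-03, -7.66561532e+01,  1.50214545e+00, -2.52938086e+01,
       -5.23431867e-02,  1.36547821e-02,  4.24318159e-05]), 'tcp_pos': array([ 211.90809737, -692.94010509,  242.88172777]), 'tcp_rot': array([-3.10577737e+00, -4.64398318e-01,  5.33298430e-04]), 'contact_force': array([0.47399083, 0.41839916, 0.48437234]), 'torque': array([0.00363251, 0.04345912, 0.01277438]), 'grasp_force': 0.0, 'gripper_width': 92.71896870346987}
```

View both.

View pics/side0.png

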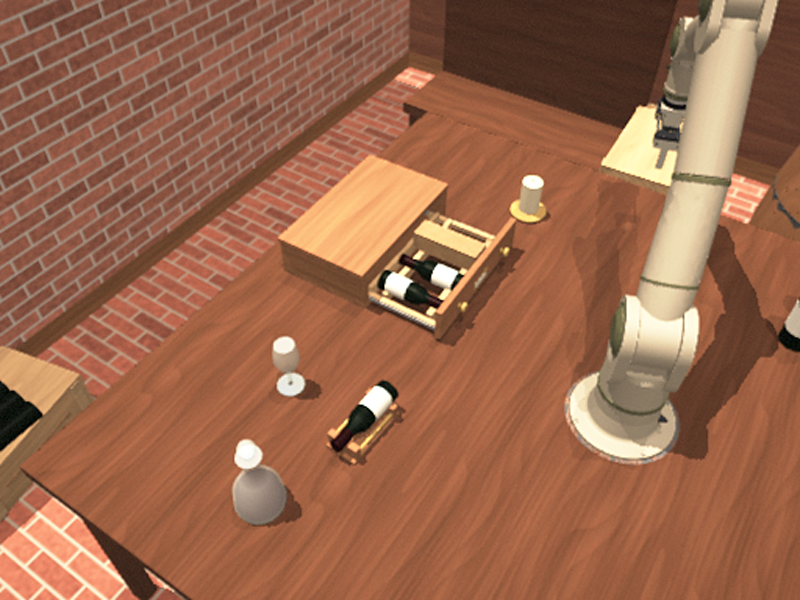

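View pics/top0.png

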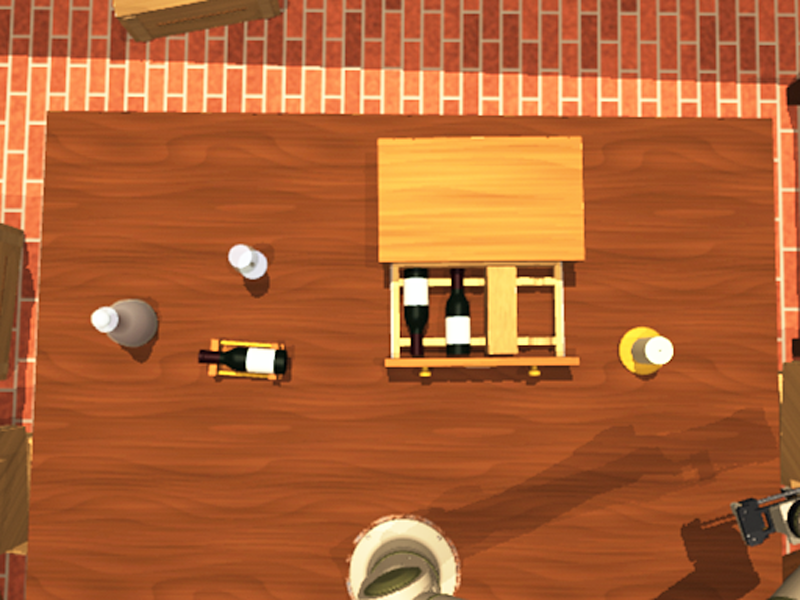

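The side view shows the layout with the neck of the cradle bottle pointing left. The top view (800x600) shows bottles in places 1 and 2 and the carton over place 3. Place 4, at about (540,318), is free. The cradle bottle runs from (199,356) at the mouth to (287,361) at the base. I'll enlarge crops of both.

```bash
python3 - <<'E'
from rig import arm
import cv2,numpy as np
a=arm.get_image("top")[:,:,::-1]
# cradle cols 115-195 rows 205-255 ; shelf cols 240-380 rows 155-250
c=cv2.resize(a[210:250,115:195],None,fx=10,fy=10,interpolation=cv2.INTER_CUBIC)
s=cv2.resize(a[160:250,240:380],None,fx=5.5,fy=5.5,interpolation=cv2.INTER_CUBIC)
cv2.imwrite("pics/c.png",c);cv2.imwrite("pics/s.png",s)
E
```

```text
(no output)
```

View pics/c.png

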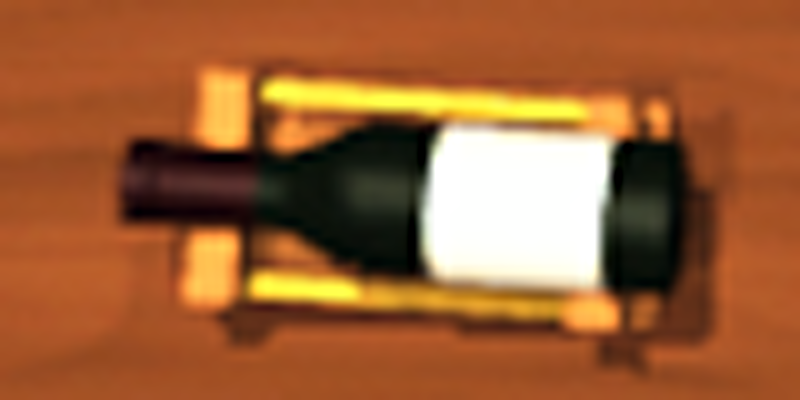

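View pics/s.png

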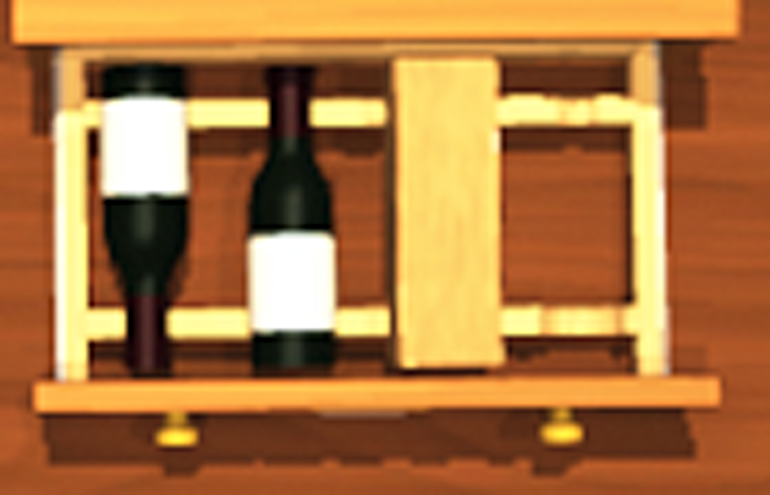

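The cradle crop shows the mouth at (120,177) and the base at (683,219). The shelf crop shows the front board's outer top edge from (35,411) to (720,405) and the knobs at (177,434) and (561,431). Bottle b runs from mouth (146,372) to base (145,66), and bottle c from base (292,368) to mouth (290,66).

```bash
cat > h.py <<'E'
from rig import arm
import numpy as np
from scipy.spatial.transform import Rotation as R
def px(name,u,v,z):
    i=arm.camera_info(name);M=i["cam_to_world"];f=192/np.tan(np.radians(i["fovy"])/2)
    d=M[:3,:3]@[(u-i["cx"])/f,(v-i["cy"])/f,1];o=M[:3,3]
    return o+d*(z-o[2])/d[2]
def crop(d,f,off): return (np.array(d)+.5)/f-.5+off
E
python3 - <<'E'
from h import *
C=lambda p,z:px("top",*crop(p,10,[115,210]),z)
S=lambda p,z:px("top",*crop(p,5.5,[240,160]),z)
m,b=C((120,177),52.5),C((683,219),52.5)
d=m-b;L=np.linalg.norm(d);d/=L
mid=(m+b)/2
print("bottle",m,b,L,"mid",mid,"yaw",np.arctan2(d[1],d[0]),"grip",mid-22*d)
for n,p,z in [("fl",(35,411),108),("fr",(720,405),108),("k1",(177,434),60),("k2",(561,431),60),
 ("b_m",(146,372),52.5),("b_b",(145,66),52.5),("c_b",(292,368),52.5),("c_m",(290,66),52.5),
 ("ca",(392,58),103),("cb",(500,58),103),("cc",(398,368),103),("cd",(505,362),103),
 ("sideLout",(57,380),32),("sideRout",(665,372),32),("wideL",(540,322),45),("wideR",(622,322),45),("narL",(545,110),45),("narR",(595,110),45),
 ("cabL",(12,42),130),("cabR",(740,38),130)]: print(n,S(p,z).round(1))
# side decanter, glass, candle from top picture (800 scale)
for n,p in [("dec",(128,325)),("glassfoot",(252,265)),("candleplate",(642,350))]:
    print(n,px("top",*crop(p,1.5625,[0,0]),0).round(0))
print(R.from_rotvec(arm.state()["tcp_rot"]).as_matrix().round(3))
E
cat >> h.py <<'E'
def go(x,y,z,yaw):
    "tool-axis shift and turn from the present pose to a tool-down pose, x axis at yaw"
    s=arm.state();A=R.from_rotvec(s["tcp_rot"])
    T=R.from_euler("z",yaw)*R.from_euler("x",np.pi)
    print("d",A.inv().apply(np.array([x,y,z])-s["tcp_pos"]).round(1),"r",(A.inv()*T).as_rotvec().round(3),"t",round(s["time_s"],2),"j",s["joints"].round(2))
E
python3 -c "
from h import *
go(520,-330,300,.8);go(600,0,290,1.2)"
```

```text
d [ 400.8 -257.1  -56.8] r [-0.001 -0.    -0.503] t 0.15 j [ 1.2   0.6  -0.    1.6   0.    0.94 -0.08]
d [ 573.8 -549.3  -46.5] r [-0.001 -0.    -0.903] t 0.15 j [ 1.2   0.6  -0.    1.6   0.    0.94 -0.08]
```

```bash
python3 drive.py '[[92, 20, -13, -3, 0, 0, -0.03], [92, 60, -38, -9, 0, 0, -0.08], [92, 101, -64, -15, 0, 0, -0.14], [92, 142, -90, -21, 0, 0, -0.2], [92, 183, -116, -27, 0, 0, -0.25], [92, 224, -143, -33, 0, 0, -0.3], [92, 265, -170, -39, 0, 0, -0.35], [92, 306, -196, -45, 0, 0, -0.4], [92, 347, -222, -51, 0, 0, -0.45], [92, 400, -257, -57, 0, 0, -0.5]]'; python3 -c "
from h import *
go(600,0,290,1.2)"
```

```text
time_s: 1.15
tcp_pos: [511.7, -338.6, 299.9]
tcp_rot: [2.893, 1.224, 0.0]
contact_force: [-0.2, -0.8, -0.2]
gripper_width: 92.0
grasp_force: 0.0
d [ 304.4 -172.5    9.8] r [ 0.   0.  -0.4] t 1.15 j [ 0.62  0.41 -0.19  1.79  0.09  0.94 -0.37]
```

```bash
python3 drive.py '[[92, 38, -22, 1, 0, 0, -0.05], [92, 76, -43, 2, 0, 0, -0.1], [92, 114, -65, 4, 0, 0, -0.15], [92, 152, -86, 5, 0, 0, -0.2], [92, 190, -108, 6, 0, 0, -0.25], [92, 228, -129, 7, 0, 0, -0.3], [92, 266, -150, 8, 0, 0, -0.35], [92, 300, -170, 10, 0, 0, -0.4]]'; python3 -c "
from h import *
go(472.5,343,200,1.51)"
```

```text
time_s: 1.95
tcp_pos: [598.6, -4.6, 289.5]
tcp_rot: [-2.592, -1.775, -0.001]
contact_force: [0.3, -0.1, -0.0]
gripper_width: 92.2
grasp_force: 0.0
d [ 278.5 -243.2   89.6] r [ 0.    -0.    -0.309] t 1.95 j [ 0.16  0.42 -0.35  1.83  0.17  0.92 -0.63]
```

```bash
python3 drive.py '[[92, 33, -29, 8, 0, 0, -0.04], [92, 66, -58, 16, 0, 0, -0.08], [92, 99, -87, 28, 0, 0, -0.12], [92, 132, -116, 40, 0, 0, -0.16], [92, 165, -145, 52, 0, 0, -0.2], [92, 198, -174, 64, 0, 0, -0.24], [92, 231, -203, 75, 0, 0, -0.28], [92, 264, -230, 85, 0, 0, -0.31], [92, 278, -243, 89, 0, 0, -0.31], [92, 278, -243, 89, 0, 0, -0.31]]'; python3 - <<'E'
from h import *
go(472.5,343,60,1.51)
import cv2
a=arm.get_image("top")[:,:,::-1];b=arm.get_image("side")[:,:,::-1]
cv2.imwrite("pics/pre.png",np.vstack([cv2.resize(a[195:265,95:215],(480,280),interpolation=2),cv2.resize(b[220:300,170:290],(480,320),interpolation=2)]))
E
```

```text
time_s: 2.95
tcp_pos: [471.2, 343.6, 199.9]
tcp_rot: [-2.283, -2.156, 0.0]
contact_force: [-0.2, -0.9, 0.0]
gripper_width: 92.2
grasp_force: 0.0
d [ -0.7   1.6 139.9] r [-0.002 -0.001  0.004] t 2.95 j [-0.43  0.51 -0.43  1.95  0.3   0.74 -1.09]
```

View pics/pre.png

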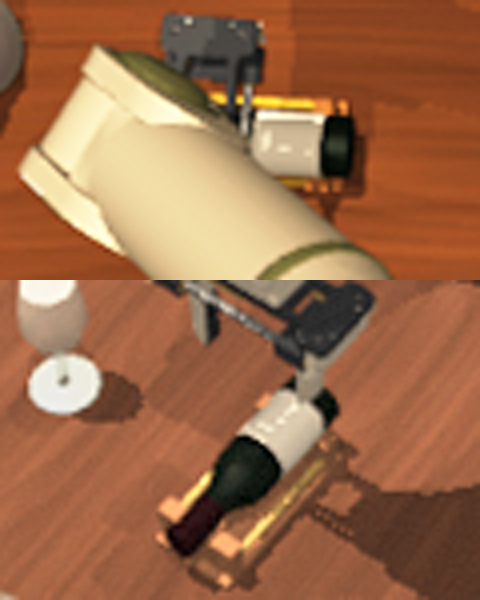

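The gripper stands over the bottle with its fingers on either side of the body, one seen at (235,100) in the upper panel. Next I descend.

```bash
python3 drive.py '[[92, -1, 1, 20, 0, 0, 0], [92, -1, 1, 45, 0, 0, 0], [92, -1, 1, 70, 0, 0, 0], [92, -1, 1, 92, 0, 0, 0], [92, -1, 1, 110, 0, 0, 0], [92, -1, 1, 123, 0, 0, 0], [92, -1, 1, 132, 0, 0, 0], [92, -1, 1, 138, 0, 0, 0], [92, -1, 1, 139.5, 0, 0, 0], [92, -1, 1, 139.5, 0, 0, 0]]' && python3 drive.py '[[66, 0, 0, 0, 0, 0, 0], [60, 0, 0, 0, 0, 0, 0], [57, 0, 0, 0, 0, 0, 0], [55, 0, 0, 0, 0, 0, 0], [54, 0, 0, 0, 0, 0, 0]]' 20
```

```text
time_s: 4.05
tcp_pos: [475.2, 338.8, 61.1]
tcp_rot: [2.291, 2.149, 0.001]
contact_force: [0.1, -0.0, 1.0]
gripper_width: 92.2
grasp_force: 0.0
time_s: 4.55
tcp_pos: [473.1, 338.9, 60.7]
tcp_rot: [-2.29, -2.149, 0.004]
contact_force: [-10.8, 2.2, 6.2]
gripper_width: 57.2
grasp_force: 5.0
```

```bash
python3 drive.py '[[57, 0, 1.5, 0, 0, 0, 0], [57, 0, 3, 0, 0, 0, 0], [57, 0, 3, 0, 0, 0, 0]]' 5;  python3 drive.py '[[57, 0, 0, 0, 0, 0, 0]]'; python3 -c "
from h import *
go(473,343,60.5,1.51)"
```

```text
time_s: 4.85
tcp_pos: [475.1, 338.8, 60.7]
tcp_rot: [-2.288, -2.15, 0.005]
contact_force: [-10.0, 0.5, 5.8]
gripper_width: 61.2
grasp_force: 5.0
time_s: 4.95
tcp_pos: [474.9, 338.8, 60.7]
tcp_rot: [-2.288, -2.15, 0.006]
contact_force: [-10.5, 1.0, 5.5]
gripper_width: 60.8
grasp_force: 5.0
d [ 4.1 -2.2  0.2] r [-0.004  0.001 -0.001] t 4.95 j [-0.51  0.7  -0.3   2.04  0.44  0.46 -1.21]
```

```bash
python3 drive.py '[[60, 1.5, -2, 0, 0, 0, 0], [60, 3, -3.5, 0, 0, 0, 0], [60, 4, -3.5, 0, 0, 0, 0]]' 5;  python3 drive.py '[[58, 0, 0, 0, 0, 0, 0], [56, 0, 0, 0, 0, 0, 0], [54, 0, 0, 0, 0, 0, 0], [54, 0, 0, 0, 0, 0, 0]]'; python3 -c "
from h import *
go(473,343,60.5,1.51)"
```

```text
time_s: 5.25
tcp_pos: [474.5, 342.7, 60.8]
tcp_rot: [2.291, 2.149, -0.001]
contact_force: [-2.1, -1.5, 0.2]
gripper_width: 59.9
grasp_force: 1.1
time_s: 5.65
tcp_pos: [472.3, 342.9, 60.6]
tcp_rot: [-2.289, -2.15, 0.005]
contact_force: [-9.7, 0.4, 4.5]
gripper_width: 55.3
grasp_force: 5.0
d [0.2 0.7 0.1] r [-0.003  0.001 -0.002] t 5.65 j [-0.52  0.7  -0.3   2.04  0.44  0.46 -1.22]
```

```bash
python3 drive.py '[[54, 0, -1, 0, 0, 0, 0], [54, 0, -2, 0, 0, 0, 0], [54, 0, -2, 0, 0, 0, 0], [54, 0, -2, 0, 0, 0, 0]]'
```

```text
time_s: 6.05
tcp_pos: [471.7, 342.9, 60.7]
tcp_rot: [-2.29, -2.149, 0.002]
contact_force: [-6.0, -0.7, 3.0]
gripper_width: 54.3
grasp_force: 3.2
```

```bash
python3 drive.py '[[48, 0, -1, 0, 0, 0, 0], [48, 0, -1.5, 0, 0, 0, 0], [48, 0, -1.5, 0, 0, 0, 0], [48, 0, -1.5, 0, 0, 0, 0]]' 30;python3 drive.py '[[46, 0, 0, -2, 0, 0, 0], [46, 0, 0, -5, 0, 0, 0], [46, 0, 0, -10, 0, 0, 0], [46, 0, 0, -10, 0, 0, 0]]'; python3 -c "
from h import *
go(471,343,225,1.51)"
```

```text
time_s: 6.45
tcp_pos: [471.5, 342.9, 60.8]
tcp_rot: [2.291, 2.149, 0.0]
contact_force: [-1.5, -0.6, -0.3]
gripper_width: 53.1
grasp_force: 30.0
time_s: 6.85
tcp_pos: [471.8, 343.2, 71.5]
tcp_rot: [2.292, 2.149, 0.002]
contact_force: [0.6, -0.5, -3.9]
gripper_width: 53.3
grasp_force: 30.0
d [-1.000e-01 -7.000e-01 -1.535e+02] r [ 0.001 -0.001 -0.004] t 6.85 j [-0.52  0.69 -0.31  2.04  0.43  0.47 -1.21]
```

```bash
python3 drive.py '[[46, 0, 0, -10, 0, 0, 0], [46, 0, 0, -28, 0, 0, 0], [46, 0, 0, -48, 0, 0, 0], [46, 0, 0, -70, 0, 0, 0], [46, 0, 0, -92, 0, 0, 0], [46, 0, 0, -114, 0, 0, 0], [46, 0, 0, -132, 0, 0, 0], [46, 0, 0, -145, 0, 0, 0], [46, 0, 0, -152, 0, 0, 0], [46, 0, 0, -153, 0, 0, 0]]'; python3 -c "
from h import *
go(580,60,225,.8)"
```

```text
time_s: 7.85
tcp_pos: [471.4, 343.0, 224.5]
tcp_rot: [2.291, 2.149, 0.002]
contact_force: [0.2, 0.1, -4.8]
gripper_width: 53.3
grasp_force: 30.0
d [-275.5  126.5   -0.5] r [ 0.001 -0.001  0.707] t 7.85 j [-0.42  0.48 -0.44  1.93  0.28  0.79 -1.08]
```

```bash
python3 drive.py '[[46, -14, 6, 0, 0, 0, 0.035], [46, -41, 19, 0, 0, 0, 0.1], [46, -75, 34, 0, 0, 0, 0.19], [46, -110, 50, 0, 0, 0, 0.28], [46, -145, 66, 0, 0, 0, 0.37], [46, -180, 82, 0, 0, 0, 0.46], [46, -215, 98, 0, 0, 0, 0.55], [46, -245, 112, 0, 0, 0, 0.63], [46, -266, 122, 0, 0, 0, 0.68], [46, -275.5, 126.5, 0, 0, 0, 0.707]]'; python3 -c "
from h import *
go(566.6,-296.4,225,.019)"
```

```text
time_s: 8.85
tcp_pos: [580.2, 56.9, 223.0]
tcp_rot: [2.896, 1.215, -0.002]
contact_force: [0.1, -0.5, -3.7]
gripper_width: 53.5
grasp_force: 30.0
d [-261.6  237.8   -1.5] r [0.001 0.002 0.775] t 8.85 j [-0.03  0.46 -0.23  1.94  0.15  0.76 -1.13]
```

```bash
python3 drive.py '[[46, -13, 12, 0, 0, 0, 0.04], [46, -38, 35, 0, 0, 0, 0.11], [46, -70, 64, 0, 0, 0, 0.2], [46, -102, 93, 0, 0, 0, 0.3], [46, -134, 122, 0, 0, 0, 0.4], [46, -166, 151, 0, 0, 0, 0.5], [46, -198, 180, 0, 0, 0, 0.6], [46, -228, 207, 0, 0, 0, 0.68], [46, -251, 228, 0, 0, 0, 0.75], [46, -261, 237.5, -1, 0, 0, 0.775]]' && python3 drive.py '[[46, 0, 0, 0, 0, 0, 0], [46, 0, 0, 0, 0, 0, 0], [46, 0, 0, 0, 0, 0, 0]]'; python3 - <<'E'
from h import *
import cv2
go(566.6,-296.4,61,.019)
a=arm.get_image("top")[:,:,::-1];b=arm.get_image("side")[:,:,::-1]
cv2.imwrite("pics/car.png",np.vstack([cv2.resize(a[160:250,240:380],(420,270),interpolation=2),cv2.resize(b[105:215,225:365],(420,330),interpolation=2)]))
E
```

```text
time_s: 9.85
tcp_pos: [567.3, -295.5, 224.5]
tcp_rot: [3.141, 0.031, -0.001]
contact_force: [-0.3, 0.1, -2.9]
gripper_width: 53.2
grasp_force: 30.0
time_s: 10.15
tcp_pos: [568.8, -290.3, 224.7]
tcp_rot: [-3.14, -0.045, 0.0]
contact_force: [-0.5, 0.5, -3.7]
gripper_width: 53.6
grasp_force: 30.0
d [ -2.4   6.3 163.7] r [-0.001  0.     0.009] t 10.15 j [ 0.39  0.51 -0.01  1.82  0.    0.8  -1.16]
```

View pics/car.png

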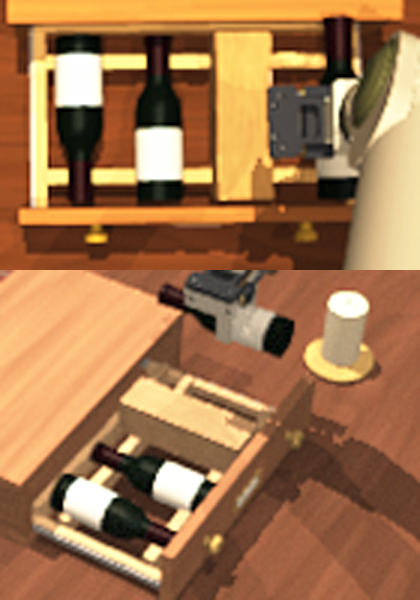

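The bottle hangs over place 4 with its neck to the cabinet. In the top crop its mouth is at about (336,17) and its base at about (337,196). I check that against the shelf measurements.

```bash
python3 - <<'E'
from h import *
s=arm.state();print(s["tcp_pos"])
z=s["tcp_pos"][2]-8.3
Q=lambda p,z:px("top",*crop(p,3,[240,160]),z).round(1)
print(Q((336,17),z),Q((337.5,198),z), "body c",Q((337,180),z))
# board inner top edge and cabinet front top edge near place 4
print("board inner",Q((290,207),108),Q((100,209),108),"outer",Q((290,222),108),"cab",Q((290,22),130))
go(566.6,-296.4,61,.019)
E
```

```text
[ 568.80244759 -290.89544278  224.8360898 ]
[ 683.7 -283.   216.5] [ 494.5 -284.3  216.5] body c [ 513.2 -283.9  216.5]
board inner [ 484.6 -254.5  108. ] [479.5 -43.  108. ] outer [ 467.9 -254.6  108. ] cab [ 689.1 -250.4  130. ]
d [ -2.4   5.6 163.8] r [-0.001 -0.     0.009] t 10.25 j [ 0.39  0.51 -0.01  1.82  0.    0.8  -1.16]
```

```bash
python3 drive.py '[[46, -2.4, 5.6, 60, 0, 0, 0.009], [46, -2.4, 5.6, 60, 0, 0, 0.009], [46, -2.4, 5.6, 60, 0, 0, 0.009], [46, -2.4, 5.6, 60, 0, 0, 0.009]]'; python3 - <<'E'
from h import *
import cv2
print(arm.state()["tcp_pos"])
a=arm.get_image("top")[:,:,::-1];b=arm.get_image("side")[:,:,::-1]
cv2.imwrite("pics/car2.png",np.hstack([cv2.resize(a[155:235,325:375],(375,600),interpolation=2),cv2.resize(b[100:200,260:330],(420,600),interpolation=2)]))
E
```

```text
time_s: 10.65
tcp_pos: [566.7, -298.1, 165.7]
tcp_rot: [-3.141, -0.026, -0.001]
contact_force: [1.2, -0.6, -2.9]
gripper_width: 53.0
grasp_force: 30.0
[ 566.71788904 -298.13964248  165.67645882]
```

View pics/car2.png

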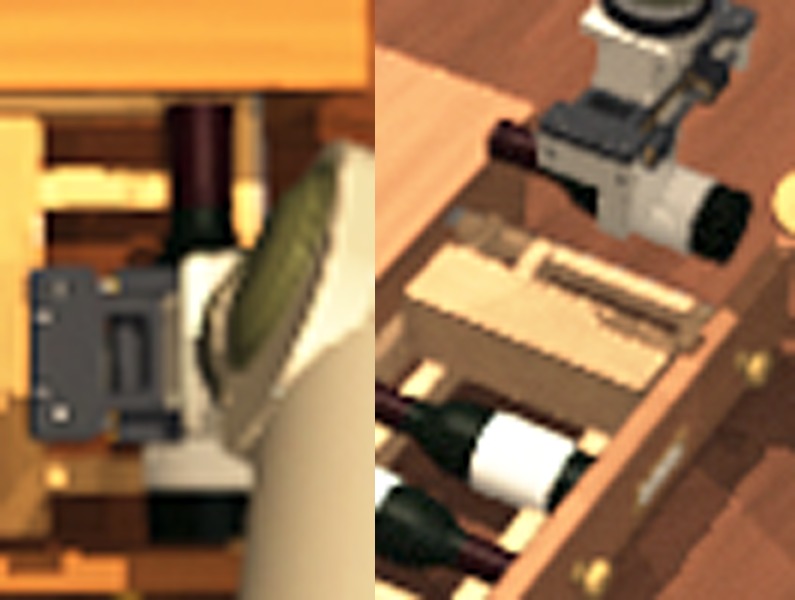

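The left panel shows the neck between x = 168 and 235, the mouth at y = 102 and the base at y = 545. The right panel shows the mouth at (497,143) and the end of the base at about (735,225).

```bash
python3 - <<'E'
from h import *
z=165.7-8.3
Q=lambda p,z=z:px("top",*crop(p,7.5,[325,155]),z).round(1)
P=lambda p,z=z:px("side",*crop((p[0]-375,p[1]),6,[260,100]),z).round(1)
print("top mouth",Q((201.5,102)),"neck@180",Q((201.5,180)),"base",Q((197,545)),"bodyL",Q((146,500)))
print("side mouth",P((497,143)),"base",P((735,225)))
print("side carton top near-left, right",P((405,290),103),P((640,388),103),P((530,245),103))
print("side c base/mouth-ish label c",P((700,0),52.5))
import cv2
print(arm.state()["tcp_pos"],arm.state()["contact_force"])
E
```

```text
top mouth [ 682.3 -294.7  157.4] neck@180 [ 648.2 -294.7  157.4] base [ 489.8 -292.6  157.4] bodyL [ 508.9 -270.6  157.4]
side mouth [ 675.5 -292.8  157.4] base [ 491.  -305.2  157.4]
side carton top near-left, right [ 678.1 -175.6  103. ] [ 490.8 -178.2  103. ] [ 629.2 -265.8  103. ]
side c base/mouth-ish label c [ 697.7 -661.7   52.5]
[ 567.09396711 -298.49273297  166.41520674] [ 0.26259094  0.88085969 -3.45063684]
```

```bash
python3 drive.py '[[46, 0, -0.5, 8, 0, 0, 0], [46, 0, -1, 20, 0, 0, 0], [46, 0, -1.5, 34, 0, 0, 0], [46, 0, -2, 48, 0, 0, 0], [46, 0, -2, 60, 0, 0, 0], [46, 0, -2, 70, 0, 0, 0], [46, 0, -2, 78, 0, 0, 0], [46, 0, -2, 84, 0, 0, 0], [46, 0, -2, 88, 0, 0, 0], [46, 0, -2, 88, 0, 0, 0]]'; python3 -c "
from h import *
go(567,-296.2,61,.019)"
```

```text
time_s: 11.75
tcp_pos: [566.0, -296.4, 76.4]
tcp_rot: [-3.141, -0.025, 0.001]
contact_force: [0.2, 0.5, -3.4]
gripper_width: 53.3
grasp_force: 30.0
d [ 1.1 -0.2 15.4] r [-0.     0.    -0.003] t 11.75 j [ 0.4   0.71 -0.01  1.92  0.01  0.51 -1.17]
```

```bash
python3 drive.py '[[46, 0.5, 0, 2, 0, 0, 0], [46, 1, 0, 4, 0, 0, 0], [46, 1, 0, 6, 0, 0, 0], [46, 1, 0, 8, 0, 0, 0], [46, 1, 0, 9.5, 0, 0, 0], [46, 1, 0, 11, 0, 0, 0], [46, 1, 0, 11, 0, 0, 0]]' && python3 drive.py '[[46, 0, 0, 1, 0, 0, 0], [46, 0, 0, 2, 0, 0, 0], [46, 0, 0, 3, 0, 0, 0], [46, 0, 0, 3, 0, 0, 0]]'
```

```text
time_s: 12.45
tcp_pos: [567.0, -296.3, 65.6]
tcp_rot: [-3.141, -0.025, 0.001]
contact_force: [-1.1, 1.3, -4.0]
gripper_width: 53.4
grasp_force: 30.0
time_s: 12.85
tcp_pos: [567.1, -296.5, 62.7]
tcp_rot: [3.141, 0.025, -0.0]
contact_force: [0.4, 0.5, -3.5]
gripper_width: 53.3
grasp_force: 30.0
```

```bash
python3 drive.py '[[46, 0, 0, 0.5, 0, 0, 0], [46, 0, 0, 1, 0, 0, 0], [46, 0, 0, 1.5, 0, 0, 0], [46, 0, 0, 1.5, 0, 0, 0], [46, 0, 0, 1.5, 0, 0, 0]]';python3 drive.py '[[46, 0, 0, 0.3, 0, 0, 0], [46, 0, 0, 0.6, 0, 0, 0], [46, 0, 0, 0.6, 0, 0, 0], [46, 0, 0, 0.6, 0, 0, 0]]'
```

```text
time_s: 13.35
tcp_pos: [567.3, -297.0, 61.8]
tcp_rot: [3.141, 0.024, 0.001]
contact_force: [-0.5, -2.7, 4.5]
gripper_width: 53.6
grasp_force: 30.0
time_s: 13.75
tcp_pos: [567.4, -297.3, 61.5]
tcp_rot: [3.14, 0.024, 0.002]
contact_force: [-1.3, -3.6, 8.4]
gripper_width: 53.7
grasp_force: 30.0
```

Contact made at the right height, with the scallop pulling slightly towards −y. I shift about 1 mm that way and ease the grip off.

```bash
python3 drive.py '[[46, 0, 0.7, 0, 0, 0, 0], [46, 0, 1.4, 0, 0, 0, 0], [46, 0, 1.4, 0, 0, 0, 0], [46, 0, 1.4, 0.3, 0, 0, 0], [46, 0, 1.4, 0.3, 0, 0, 0]]' 15; python3 drive.py '[[46, 0, 0, 0, 0, 0, 0], [46, 0, 0, 0, 0, 0, 0], [46, 0, 0, 0, 0, 0, 0]]' 4
```

```text
time_s: 14.25
tcp_pos: [567.5, -298.2, 60.8]
tcp_rot: [3.141, 0.025, 0.001]
contact_force: [-0.7, -1.5, 6.4]
gripper_width: 53.5
grasp_force: 15.0
time_s: 14.55
tcp_pos: [567.5, -298.3, 60.5]
tcp_rot: [3.141, 0.025, 0.001]
contact_force: [1.7, -5.4, 3.3]
gripper_width: 54.1
grasp_force: 4.0
```

```bash
python3 drive.py '[[54, 0, 0.7, 0, 0, 0, 0], [54, 0, 0.7, 0, 0, 0, 0], [56, 0, 0.7, 0, 0, 0, 0], [58, 0, 0.7, 0, 0, 0, 0], [60, 0, 0.7, 0, 0, 0, 0], [63, 0, 0.7, 0, 0, 0, 0], [66, 0, 0.7, 0, 0, 0, 0], [66, 0, 0.7, 0, 0, 0, 0], [66, 0, 0.7, 0, 0, 0, 0]]'
```

```text
time_s: 15.45
tcp_pos: [567.1, -298.4, 60.4]
tcp_rot: [-3.141, -0.025, 0.0]
contact_force: [-0.4, -0.2, -0.2]
gripper_width: 66.1
grasp_force: 0.0
```

```bash
python3 drive.py '[[66, 0, 0, -5, 0, 0, 0], [66, 0, 0, -20, 0, 0, 0], [66, 0, 0, -40, 0, 0, 0], [66, 0, 0, -65, 0, 0, 0], [66, 0, 0, -90, 0, 0, 0], [66, 0, 0, -115, 0, 0, 0], [66, 0, 0, -135, 0, 0, 0], [66, 0, 0, -148, 0, 0, 0], [66, 0, 0, -150, 0, 0, 0]]'; python3 - <<'E'
from h import *
import cv2
go(435,-161,215,.019)
a=arm.get_image("top")[:,:,::-1];b=arm.get_image("side")[:,:,::-1]
cv2.imwrite("pics/pl.png",np.vstack([cv2.resize(a[160:250,240:380],(420,270),interpolation=2),cv2.resize(b[105:215,225:365],(420,330),interpolation=2)]))
E
```

```text
time_s: 16.35
tcp_pos: [567.8, -298.9, 212.8]
tcp_rot: [3.14, 0.025, 0.005]
contact_force: [-0.2, 0.2, -0.3]
gripper_width: 66.1
grasp_force: 0.0
d [-130.6 -139.9   -2.8] r [ 0.001 -0.003 -0.003] t 16.35 j [ 0.4   0.53 -0.    1.83  0.    0.78 -1.16]
```

View pics/pl.png

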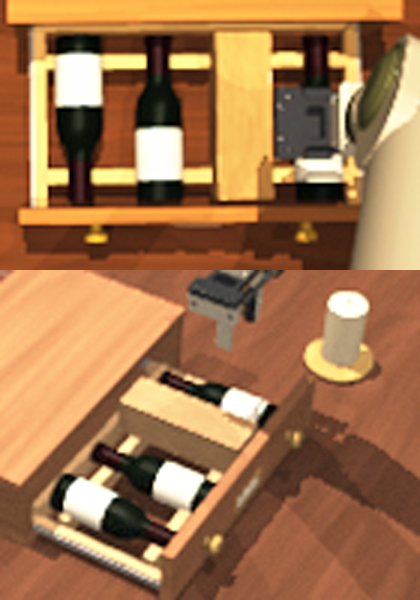

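The bottle now lies in place 4, with its neck at (316,45) and its base at (322,197) in the upper panel. Its ends line up with those of bottle c, and the other items look unmoved. Next I go to the front board.

```bash
python3 drive.py '[[50, -15, -15, 0, 0, 0, 0], [40, -45, -45, 0, 0, 0, 0], [20, -75, -75, 0, 0, 0, 0], [0, -105, -110, 0, 0, 0, 0], [0, -125, -132, 0, 0, 0, 0], [0, -132, -140, 0, 0, 0, 0], [0, -132, -140, 0, 0, 0, 0], [0, -132, -140, 0, 0, 0, 0]]' 10; python3 -c "
from h import *
go(435,-161,90,.019)"
```

```text
time_s: 17.25
tcp_pos: [434.1, -161.4, 210.3]
tcp_rot: [3.141, 0.024, 0.001]
contact_force: [0.5, 0.1, 0.2]
gripper_width: 6.6
grasp_force: 0.0
d [  0.8  -0.4 120.3] r [ 0.    -0.001 -0.003] t 17.25 j [ 0.24  0.34 -0.01  2.22  0.01  0.58 -1.33]
```

```bash
python3 drive.py '[[0, 0, 0, 15, 0, 0, 0], [0, 0, 0, 35, 0, 0, 0], [0, 0, 0, 58, 0, 0, 0], [0, 0, 0, 80, 0, 0, 0], [0, 0, 0, 98, 0, 0, 0], [0, 0, 0, 110, 0, 0, 0], [0, 0, 0, 118, 0, 0, 0], [0, 0, 0, 120, 0, 0, 0], [0, 0, 0, 120, 0, 0, 0]]' && python3 drive.py '[[0, 3, 0, 0, 0, 0, 0], [0, 6, 0, 0, 0, 0, 0], [0, 9, 0, 0, 0, 0, 0], [0, 12, 0, 0, 0, 0, 0], [0, 14, 0, 0, 0, 0, 0], [0, 16, 0, 0, 0, 0, 0], [0, 18, 0, 0, 0, 0, 0], [0, 20, 0, 0, 0, 0, 0], [0, 20, 0, 0, 0, 0, 0]]'
```

```text
time_s: 18.15
tcp_pos: [433.3, -161.1, 90.2]
tcp_rot: [3.141, 0.024, -0.0]
contact_force: [-0.1, -0.0, 0.5]
gripper_width: 0.4
grasp_force: 0.0
time_s: 19.05
tcp_pos: [453.2, -160.3, 90.4]
tcp_rot: [3.141, 0.025, 0.0]
contact_force: [0.8, 0.5, 0.8]
gripper_width: 0.1
grasp_force: 0.0
```

```bash
python3 drive.py '[[0, 2, 0, 0, 0, 0, 0], [0, 4, 0, 0, 0, 0, 0], [0, 6, 0, 0, 0, 0, 0], [0, 8, 0, 0, 0, 0, 0], [0, 10, 0, 0, 0, 0, 0], [0, 12, 0, 0, 0, 0, 0], [0, 14, 0, 0, 0, 0, 0], [0, 17, 0, 0, 0, 0, 0], [0, 20, 0, 0, 0, 0, 0], [0, 24, 0, 0, 0, 0, 0]]'  && python3 drive.py '[[0, 4, 0, 0, 0, 0, 0], [0, 9, 0, 0, 0, 0, 0], [0, 14, 0, 0, 0, 0, 0], [0, 19, 0, 0, 0, 0, 0], [0, 24, 0, 0, 0, 0, 0], [0, 29, 0, 0, 0, 0, 0], [0, 34, 0, 0, 0, 0, 0], [0, 39, 0, 0, 0, 0, 0], [0, 44, 0, 0, 0, 0, 0], [0, 49, 0, 0, 0, 0, 0]]'
```

```text
time_s: 20.05
tcp_pos: [476.9, -159.8, 90.3]
tcp_rot: [-3.141, -0.025, 0.001]
contact_force: [-3.0, 0.7, -0.5]
gripper_width: 0.8
grasp_force: 1.7
time_s: 21.05
tcp_pos: [526.3, -159.1, 90.4]
tcp_rot: [-3.141, -0.025, 0.0]
contact_force: [-2.4, 2.4, -0.6]
gripper_width: 0.4
grasp_force: 1.7
```

```bash
python3 drive.py '[[0, 5, 0, 0, 0, 0, 0], [0, 10, 0, 0, 0, 0, 0], [0, 15, 0, 0, 0, 0, 0], [0, 20, 0, 0, 0, 0, 0], [0, 25, 0, 0, 0, 0, 0], [0, 30, 0, 0, 0, 0, 0], [0, 35, 0, 0, 0, 0, 0], [0, 40, 0, 0, 0, 0, 0], [0, 45, 0, 0, 0, 0, 0], [0, 50, 0, 0, 0, 0, 0]]'  && python3 drive.py '[[0, 5, 0, 0, 0, 0, 0], [0, 10, 0, 0, 0, 0, 0], [0, 15, 0, 0, 0, 0, 0], [0, 20, 0, 0, 0, 0, 0], [0, 25, 0, 0, 0, 0, 0], [0, 30, 0, 0, 0, 0, 0], [0, 35, 0, 0, 0, 0, 0], [0, 40, 0, 0, 0, 0, 0], [0, 45, 0, 0, 0, 0, 0], [0, 50, 0, 0, 0, 0, 0]]'
```

```text
time_s: 22.05
tcp_pos: [576.4, -158.3, 90.4]
tcp_rot: [-3.141, -0.025, 0.0]
contact_force: [-4.5, 4.2, 0.5]
gripper_width: 0.3
grasp_force: 1.7
time_s: 23.05
tcp_pos: [626.3, -157.5, 90.4]
tcp_rot: [3.141, 0.025, -0.0]
contact_force: [-3.3, 3.1, 0.2]
gripper_width: 0.4
grasp_force: 1.7
```

```bash
python3 drive.py '[[0, 4, 0, 0, 0, 0, 0], [0, 8, 0, 0, 0, 0, 0], [0, 11, 0, 0, 0, 0, 0], [0, 14, 0, 0, 0, 0, 0], [0, 17, 0, 0, 0, 0, 0], [0, 20, 0, 0, 0, 0, 0], [0, 22, 0, 0, 0, 0, 0], [0, 24, 0, 0, 0, 0, 0], [0, 26, 0, 0, 0, 0, 0], [0, 28, 0, 0, 0, 0, 0]]'  && python3 drive.py '[[0, 1, 0, 0, 0, 0, 0], [0, 2, 0, 0, 0, 0, 0], [0, 3, 0, 0, 0, 0, 0], [0, 4, 0, 0, 0, 0, 0], [0, 5, 0, 0, 0, 0, 0], [0, 6, 0, 0, 0, 0, 0], [0, 7, 0, 0, 0, 0, 0], [0, 8, 0, 0, 0, 0, 0]]'
```

```text
time_s: 24.05
tcp_pos: [654.0, -157.1, 90.4]
tcp_rot: [3.141, 0.025, -0.0]
contact_force: [-3.1, 2.7, 0.5]
gripper_width: 0.8
grasp_force: 1.6
time_s: 24.85
tcp_pos: [661.0, -157.0, 90.4]
tcp_rot: [-3.141, -0.025, 0.003]
contact_force: [-9.1, 1.4, 7.3]
gripper_width: 0.5
grasp_force: 4.5
```

```bash
python3 drive.py '[[0, 0.7, 0, 0, 0, 0, 0], [0, 1.4, 0, 0, 0, 0, 0], [0, 2, 0, 0, 0, 0, 0], [0, 2, 0, 0, 0, 0, 0]]'
```

```text
time_s: 25.25
tcp_pos: [661.0, -157.0, 90.4]
tcp_rot: [-3.141, -0.024, 0.009]
contact_force: [-12.7, 2.6, 9.2]
gripper_width: 0.5
grasp_force: 6.4
```

```bash
python3 drive.py '[[0, -3, 0, 0, 0, 0, 0], [0, -10, 0, 0, 0, 0, 0], [0, -25, 0, 0, 0, 0, 0], [0, -45, 0, 0, 0, 0, 0], [0, -70, 0, -10, 0, 0, 0], [0, -95, 0, -30, 0, 0, 0], [0, -115, 0, -60, 0, 0, 0], [0, -130, 0, -90, 0, 0, 0], [0, -140, 0, -120, 0, 0, 0], [0, -140, 0, -140, 0, 0, 0]]'; python3 - <<'E'
from h import *
import cv2
a=arm.get_image("top")[:,:,::-1];b=arm.get_image("side")[:,:,::-1]
cv2.imwrite("pics/end.png",np.vstack([cv2.resize(a[75:255,230:390],(400,300) if 0 else (350,300),interpolation=2),np.zeros((2,350,3),np.uint8),cv2.resize(b[95:225,170:340],(350,268),interpolation=2)]))
E
```

```text
time_s: 26.25
tcp_pos: [523.4, -160.0, 232.8]
tcp_rot: [3.14, 0.023, 0.004]
contact_force: [0.8, -0.8, -0.8]
gripper_width: 0.4
grasp_force: 0.0
```

View pics/end.png

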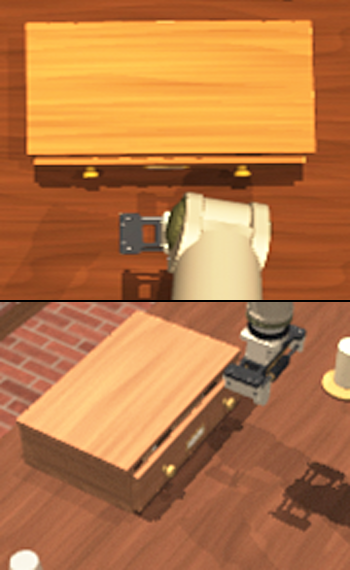

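The top panel shows the board against the cabinet, and the side panel shows a dark strip above it. I measure the board's travel to confirm it is home.

```bash
python3 - <<'E'
from h import *
import cv2
a=arm.get_image("top")
for c in (260,285,320,355):
    print(c,[(r,*a[r,c]) for r in range(163,178)])
for c in (260,285,320,355):
    for r in (166.5,167.5,168.5,171.5,172.5,173.5,174.5): print(c,r,px("top",c,r,108).round(1)[0],px("top",c,r,130).round(1)[0])
b=arm.get_image("side")[:,:,::-1]
cv2.imwrite("pics/end2.png",np.vstack([cv2.resize(b[125:205,225:300],(560,597),interpolation=2)]))
E
```

```text
260 [(163, np.uint8(254), np.uint8(195), np.uint8(82)), (164, np.uint8(254), np.uint8(187), np.uint8(77)), (165, np.uint8(253), np.uint8(182), np.uint8(74)), (166, np.uint8(255), np.uint8(178), np.uint8(75)), (167, np.uint8(226), np.uint8(125), np.uint8(51)), (168, np.uint8(122), np.uint8(63), np.uint8(28)), (169, np.uint8(179), np.uint8(97), np.uint8(43)), (170, np.uint8(234), np.uint8(135), np.uint8(55)), (171, np.uint8(255), np.uint8(185), np.uint8(76)), (172, np.uint8(255), np.uint8(178), np.uint8(73)), (173, np.uint8(238), np.uint8(134), np.uint8(53)), (174, np.uint8(78), np.uint8(41), np.uint8(22)), (175, np.uint8(92), np.uint8(49), np.uint8(23)), (176, np.uint8(95), np.uint8(50), np.uint8(24)), (177, np.uint8(90), np.uint8(45), np.uint8(23))]
285 [(163, np.uint8(254), np.uint8(188), np.uint8(78)), (164, np.uint8(253), np.uint8(186), np.uint8(77)), (165, np.uint8(255), np.uint8(184), np.uint8(76)), (166, np.uint8(255), np.uint8(167), np.uint8(72)), (167, np.uint8(177), np.uint8(93), np.uint8(39)), (168, np.uint8(105), np.uint8(53), np.uint8(22)), (169, np.uint8(242), np.uint8(1
[... 1851 characters left out ...]
8(89), np.uint8(44), np.uint8(22)), (177, np.uint8(94), np.uint8(47), np.uint8(24))]
260 166.5 690.5 687.7
260 167.5 687.1 684.3
260 168.5 683.7 681.0
260 171.5 673.5 670.9
260 172.5 670.2 667.6
260 173.5 666.8 664.3
260 174.5 663.4 660.9
285 166.5 691.5 688.7
285 167.5 688.1 685.3
285 168.5 684.8 682.0
285 171.5 674.6 672.0
285 172.5 671.2 668.6
285 173.5 667.8 665.3
285 174.5 664.4 661.9
320 166.5 693.0 690.1
320 167.5 689.6 686.8
320 168.5 686.2 683.4
320 171.5 676.0 673.4
320 172.5 672.6 670.1
320 173.5 669.2 666.7
320 174.5 665.9 663.4
355 166.5 694.4 691.5
355 167.5 691.0 688.2
355 168.5 687.6 684.8
355 171.5 677.5 674.8
355 172.5 674.1 671.5
355 173.5 670.7 668.1
355 174.5 667.3 664.8
```

View pics/end2.png

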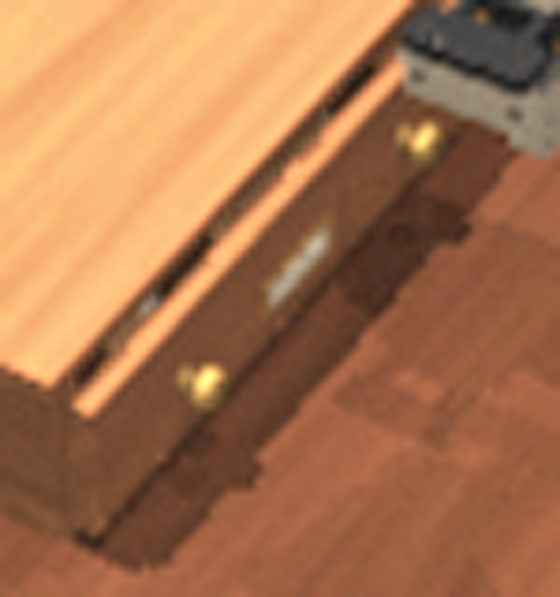

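The board's outer face lies 18 mm (its own thickness) before the cabinet front in three of the four columns measured, so the shelf is home. Nothing is touching the robot, so I hand the job in.

```bash
python3 -c "
from rig import arm
print(arm.job_done())"
```

```text
the job is handed in; nothing more can be done
None
```

The bottle lies in place 4 with its neck to the cabinet, the shelf is slid gently home, and the job was handed in at about 26 s; no verdict was returned.

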